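# Shut the key tray under the glass shelf and clamp it with the underside knob

## Task

Put the key tray away: slide it gently under the glass shelf until it is fully home against the stop at the back. Then turn the clamp knob under the shelf clockwise (seen from above) by its handle until the tray is clamped firmly, but do not force it, as overtightening splits the wooden tray. Leave the keys in the tray, the tray home and clamped, and the things on and around the shelf where they stand.

Things in the scene. Friction and masses are not known exactly. Their poses are not given: they have to be found in the camera images.
- shelf: Fixed clear glass shelf, 360 wide (y) x 200 deep (x) x 12 thick, underside 78 and top 90 above the table, on four 16 mm steel legs (x 20 and 180, y +-168). Origin on the table below the middle of its front edge; x runs in under it, y to the left seen from the robot, z up.
- stop (a point): Middle of the front face of the steel stop bar under the shelf (50 high, 110 long along the shelf's y), at x = 130, y = 40, z = 25 of the shelf. An aluminium guide rail 30 high lies left of the tray, along the shelf's x from -40 to 130; its face is at about y = 99 of the shelf but differs by up to 3 mm from case to case and is not reported.
- tray: Loose open wooden tray 160 (x) x 120 (y) x 45 high, walls and floor 6, 0.24 to 0.42 kg; origin at its underside's centre. Slides along the shelf's x between rail and cam with about 9 to 17 of side play; starts 55 to 90 short of home. Home: origin at x = 50 of the shelf, front wall 30 out from the shelf edge. Sliding takes 2 to 5 N, up to 10 breaking loose; 15 N on the stop is plenty, over 40 N rams it.
- knob: Steel clamp knob under the shelf, upright axis at x = 20, y = -45 of the shelf. Origin on the axis at table height, z up, x along its handle: a bar 14 wide, 54 to 64 above the table, reaching 110 out and ending in an upright post in front of the shelf. Starts open, handle 28 to 40 degrees right of straight out (the shelf's -x); stays where left; can turn to 80 degrees left.
- knob_cam (a point): Centre of the round cam under the knob's bar (18 radius, 12 to 48 above the table), 12 off the axis towards the handle, this point 30 above the table. Turning the knob clockwise seen from above makes the cam push the tray sideways onto the rail, and tight somewhere between 10 and 60 degrees left of straight out, as the rail stands.
- knob_post (a point): Centre of the top of the handle's upright round post, 16 diameter, 64 to 106 above the table, 110 from the knob's axis. Clockwise swings it to the left (the shelf's +y). Turning it free takes about 1.5 N sideways on the post, properly tight about 6 to 9 N; from about 13 N on it may be overtightened. The force then rises within 2 to 5 mm of post travel, so turn slowly near it.
- bike_key: Green plastic bike lock key lying in the tray, 62 long, 26 wide, 7 thick; origin near its middle on its underside. Stays in the tray.
- fob: Dark wooden key fob 50 x 18 x 8 lying in the tray; origin at the centre of its underside. Stays in the tray.
- owl: White ceramic owl figurine, 105 high, 70 across, standing upright on the back half of the shelf; origin at the centre of its underside. Leave alone.
- dish: Blue ceramic bowl, 90 across, 30 high, on the back half of the shelf; origin at the centre of its underside. Leave alone.
- magnifier: Chrome magnifying glass lying on the table right of the shelf, lens ring 82 across, 180 long, 10 thick; origin below the lens centre, handle along -x. Leave alone.

How it is judged:
By the outcome, as a careful person would: the job done as asked, in the order asked, and still so for the second after the job is handed in, with the robot touching nothing.
It also fails if it takes over 67 s, if anything falls off the work surface, if the arm or the gripper's body presses on something with over 40 N, if the wrist force passes 120 N, or if a joint passes its speed limit or range.

## Robot

A 7-joint arm with a two-finger parallel gripper is mounted at the origin on the work surface. World frame = base frame: x ahead of the robot, y to its left, z up, the work surface at z = 0. Lengths are in mm, angles in rad, forces in N, time in s.
With the tool pointing down it reaches from about 400 to 875 mm from the base axis. Payload 4.4 kg.
Tool frame: the origin (TCP) lies midway between the tips of the shut fingers; the grasp point (between the pads) lies 19 mm behind it; z points along the fingers, y is the direction in which the jaws open and shut (so a half turn about z gives the same grasp; the last joint's range is limited). The gripper opens to 85 mm and grips with 20 to 120 N. Pads are 22 mm wide; open, the fingers measure 114 mm over their backs; the gripper's body (76 mm by 85 mm) begins 54 mm behind the grasp point. The pads swing forward as they close: fully open they stand 13 mm farther back than shut.
Start: joints at [1.193, 0.628, 0.038, 1.517, -0.027, 0.996, -0.02], TCP at [199.43, -618.664, 231.313] pointing down, gripper open.
Joint ranges: [-3.06, 3.06], [-0.37, 2.12], [-1.25, 1.32], [0.18, 2.47], [-1.1, 4.24], [0.23, 1.98], [-2.94, 2.94]. Speed limits (rad/s): [2.57, 2.57, 3.14, 3.14, 3.14, 3.14, 3.14].

## Interface

Orientations are given as [roll, pitch, yaw] about the fixed x, y, z axes, in that order (R = Rz(yaw) Ry(pitch) Rx(roll)).
In Python, from cell import * gives the robot as it stands. The module is installed in compiled form; this text tells all that it offers.
- The arm moves only by the tool move_arm, never from a script. Its argument "series" is a list of rows, each a list of 2 entries, a list of its own where there are three numbers: the shift along the tool's x, y, z in m, then the turn about the tool's z in rad. In form: [[[x, y, z], yaw], ...]. A call has 1 to 5 rows; each row is the pose to reach, as a shift and turn from the pose measured when the call began, along the tool's axes at that moment; what a row does not reach only later rows make up. A row lasts 1/8 s, in which the tool goes at most 62.5 mm and 10.7 degrees, less where a joint would pass 70% of its speed; a pose out of reach is approached as far as the arm can. A call with a gripper value outside its range is refused whole. "claw" is the opening, from 0 (shut) to 1 (fully open), set as the call begins (left out, the last holds). The fingers move at their own pace and stop on an object; the grip force is fixed at half the most. Time passes only in rows, so rows that repeat a pose let the fingers close. It gives the time, the measured TCP pose, the force and the opening at its end, in the units of the state.
- read_state(): the state, without advancing time (a new reading comes with each control period).
- get_image(name): name is "scene" or "top" or "wrist"; returns the picture (400x640x3 uint8, blue, green, red); there is no depth.
- camera_model(name): a dict with "fov_y" (degrees; the focal length in pixels is half the picture's height over the tangent of half this angle, whatever the lens; pixels are square), "cx", "cy" (the principal point, pixels), "pose" (4x4, takes a point from camera to world coordinates); the wrist camera has in their place "tool_from_camera" (4x4, takes a point from camera to tool coordinates, whose origin is the TCP and whose axes are the flange's). Camera axes: x right, y down, z forward; pixel columns grow to the right and rows downward; lengths in mm; the calibration is good to about 2 mm. A picture is of the moment at which its call begins: read the wrist's pose just before it. camera_model takes no time and is no camera call.
- finish_job(): hands the job in, once; it reports no verdict.
The state is a dict: "clock": time; "qpos": joint angles; "qd": joint speeds; "tau": joint torques, N m; "eef_pos": TCP position; "tool_rot": TCP orientation; "force": force on the tool from outside, world axes, zero at the start; "torque": the same for the moment, N m; "width": finger opening in mm.
Only numpy, scipy, OpenCV 4.12 (cv2) and the standard library are available. Lean on these libraries where they do the work, as an engineer would, in place of code of your own. Each camera call takes 0.05 s, during which the arm holds its last target. There are 200 camera calls.

## Working session

There is one attempt and no reset: what is moved stays moved. The work goes in short steps, Python scripts to look and compute and a tool call to move; the robot and the scene stay as the last step left them, time stands still between calls to the robot, and variables do not carry over. Pictures are saved under pics/ and viewed, about 8 in all and at most 12, crops included, and the job is handed in when it is done.

Besides the shell and the picture viewer there is one more tool, called after ">>>" as a command line: name --argument value ..., lists and objects as JSON in quotes. move_arm: Moves the arm, as the interface text tells. Its arguments: {"type":"object","properties":{"series":{"type":"array"},"claw":{"type":"number"}},"required":["series"]}

```bash
mkdir -p pics
cat > h.py <<'E'
from cell import *
import numpy as np, cv2
from scipy.spatial.transform import Rotation as R
def model(n):
    m=camera_model(n); f=200/np.tan(np.radians(m["fov_y"])/2)
    if n=="wrist":
        s=read_state(); T=np.eye(4); T[:3,:3]=R.from_euler('xyz',s["tool_rot"]).as_matrix(); T[:3,3]=s["eef_pos"]
        P=T@np.array(m["tool_from_camera"])
    else: P=np.array(m["pose"])
    return f,m["cx"],m["cy"],P
def cast(M,u,v,z):
    f,cx,cy,P=M; d=P[:3,:3]@np.array([(u-cx)/f,(v-cy)/f,1]); return P[:3,3]+d*(z-P[2,3])/d[2]
def proj(M,p):
    f,cx,cy,P=M; q=P[:3,:3].T@(np.array(p)-P[:3,3]); return q[:2]/q[2]*f+[cx,cy]
E
python3 - <<'E'
from h import *
s=read_state();print(s)
for n in("scene","top","wrist"):
    M=model(n);print(n,M[:3],M[3].round(3).tolist(),camera_model(n).keys())
    cv2.imwrite(f"pics/{n}0.png",get_image(n))
E
```

```text
{'clock': 0.0, 'qpos': array([ 1.19322182,  0.62933119,  0.03843587,  1.51835356, -0.02700277,
        0.99632159, -0.02000806]), 'qd': array([ 6.50322799e-07,  2.66584328e-04,  6.42420757e-04, -7.03988179e-04,
        1.92944512e-04, -2.00783874e-04, -1.95735336e-03]), 'tau': array([ 6.70963873e-04, -5.63400793e+01,  1.22652970e+00, -1.93446779e+01,
        1.11273938e-02,  1.06951417e-02,  3.88302638e-06]), 'eef_pos': array([ 199.22683995, -618.05976811,  230.40328684]), 'tool_rot': array([-3.13969681e+00,  1.82568240e-05,  3.11770197e-01]), 'force': array([ 0.53515362,  0.24045264, -0.03944893]), 'torque': array([-0.01126073,  0.01194254, -0.04161156]), 'width': 85.36952816507281}
scene (np.float64(438.3141863058408), 315.821584083106, 200.5089571627507) [[0.823, 0.34, -0.455, 1073.69], [0.568, -0.47, 0.676, -681.937], [0.016, -0.814, -0.58, 656.793], [0.0, 0.0, 0.0, 1.0]] dict_keys(['fov_y', 'cx', 'cy', 'pose'])
top (np.float64(383.5547969179941), 321.0906812985947, 200.28165483198336) [[-0.008, -0.999, 0.039, 605.293], [-0.999, 0.006, -0.045, -36.25], [0.045, -0.039, -0.998, 805.446], [0.0, 0.0, 0.0, 1.0]] dict_keys(['fov_y', 'cx', 'cy', 'pose'])
wrist (np.float64(286.5845025387421), 317.7669562773812, 199.80575525959023) [[0.307, -0.903, -0.301, 277.481], [-0.952, -0.291, -0.097, -593.817], [-0.001, 0.316, -0.949, 372.81], [0.0, 0.0, 0.0, 1.0]] dict_keys(['fov_y', 'cx', 'cy', 'tool_from_camera'])
```

View pics/top0.png

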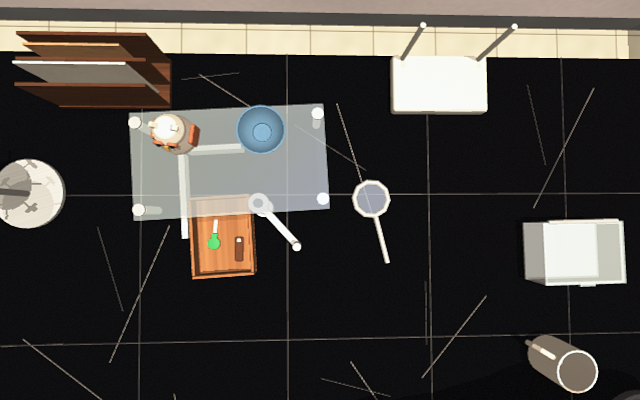

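View pics/scene0.png

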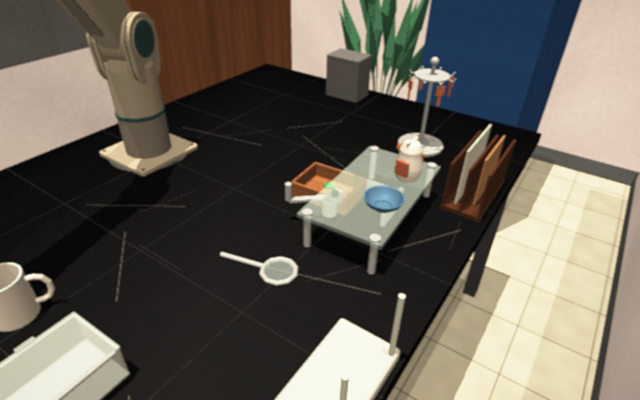

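The top view shows the shelf corners at (131,113), (324,103), (329,208) and (134,222). The tray's front corners are at (192,279) and (255,273), the knob at (259,203), the post top at (297,247) and the rail's front end at (185,237). The scene view agrees with this layout.

```bash
cat >> h.py <<'E'
def shelf():
    d=np.load("shelf.npy"); return d[:2],d[2]
def tosh(p):
    o,a=shelf(); c,s=np.cos(a),np.sin(a); q=np.array(p[:2])-o; return np.array([c*q[0]+s*q[1],-s*q[0]+c*q[1]])
def tow(p):
    o,a=shelf(); c,s=np.cos(a),np.sin(a); return o+[c*p[0]-s*p[1],s*p[0]+c*p[1]]
E
python3 - <<'E'
from h import *
M=model("top")
C=[cast(M,*p,90)[:2] for p in [(131,113),(324,103),(329,208),(134,222)]]
loc=np.array([[200,180],[200,-180],[0,-180],[0,180]])
C=np.array(C); cc=C-C.mean(0); lc=loc-loc.mean(0)
a=np.arctan2((lc[:,0]*cc[:,1]-lc[:,1]*cc[:,0]).sum(),(lc*cc).sum())
Rm=np.array([[np.cos(a),-np.sin(a)],[np.sin(a),np.cos(a)]])
o=C.mean(0)-Rm@lc.mean(0)-0; o=C.mean(0)-Rm@loc.mean(0)
np.save("shelf.npy",[*o,a]); print(o,a,(C-(loc@Rm.T+o)).round(1).tolist())
for n,u,v,z in [("knob",259,203,64),("post",297,247,106),("trFL",192,279,45),("trFR",255,273,45),("railend",185,237,30),("bike",214,240,12),("fob",239,247,14)]:
    p=cast(M,u,v,z); print(n,p.round(0),tosh(p).round(1))
im=get_image("top"); cv2.imwrite("pics/crop1.png",cv2.resize(im[90:300,110:350],None,fx=3.3,fy=2.8*3.3/2.8*0.86,interpolation=cv2.INTER_CUBIC))
E
```

```text
[606.85191574  93.26153945] 0.055822377699324605 [[-0.3, -3.2], [0.2, -0.3], [1.6, 3.1], [-1.4, 0.4]]
knob [629.  50.  64.] [ 20.2 -44.8]
post [548. -24. 106.] [ -65.4 -113.3]
trFL [483. 181.  45.] [-118.4   94.8]
trFR [493.  60.  45.] [-115.4  -27. ]
railend [564. 200.  30.] [-36.9 108.7]
bike [556. 147.  12.] [-47.5  56.4]
fob [542.  96.  14.] [-64.9   6.5]
```

```bash
cat >> h.py <<'E'
def go(*targets):
    "targets: (shelf x, shelf y, z, yaw rel. shelf); prints tool shift m and turn"
    s=read_state(); A=R.from_euler('xyz',s["tool_rot"]).as_matrix(); a=shelf()[1]
    print("t",s["clock"].__round__(2),"now sh",tosh(s["eef_pos"]).round(1),"z",s["eef_pos"][2].round(1),"yaw",(s["tool_rot"][2]-a).round(3),"w",round(s["width"],1))
    for x,y,z,w in targets:
        d=A.T@(np.r_[tow((x,y)),z]-s["eef_pos"]); print((d/1000).round(4).tolist(),round(-(w+a-s["tool_rot"][2]),3))
E
python3 - <<'E'
from h import *
go((-90,-350,231,0.15),(-165,34,200,0),(-165,34,24,0))
E
```

```text
t 0.2 now sh [-446.6 -687.7] z 230.7 yaw 0.256 w 85.4
[0.4305, -0.2364, 0.0] 0.106
[0.4551, -0.6269, 0.0315] 0.256
[0.4551, -0.6267, 0.2075] 0.256
```

>>> move_arm --series '[[[0.05, -0.027, 0], 0.02], [[0.1, -0.055, 0], 0.04], [[0.15, -0.082, 0], 0.06], [[0.2, -0.11, 0], 0.08], [[0.25, -0.137, 0], 0.1]]' --claw 0.5

```text
clock: 0.82
eef_pos: [396.3, -409.7, 230.9]
tool_rot: [-3.14, -0.0, 0.211]
force: [0.7, -0.5, 1.0]
width: 43.0
```

Run:
```python
from h import *
go((-110,-200,200,0),(-165,34,170,0))
```

```text
t 0.82 now sh [-238.3 -490.4] z 230.9 yaw 0.155 w 43.0
[0.1716, -0.2671, 0.0312] 0.155
[0.1534, -0.5068, 0.0615] 0.155
```

>>> move_arm --series '[[[0.034, -0.05, 0.006], 0.04], [[0.069, -0.1, 0.012], 0.08], [[0.103, -0.15, 0.018], 0.12], [[0.137, -0.2, 0.024], 0.155], [[0.165, -0.25, 0.03], 0.155]]'

```text
clock: 1.45
eef_pos: [506.2, -128.6, 201.1]
tool_rot: [-3.141, -0.001, 0.056]
force: [1.5, -0.8, 0.1]
width: 42.6
```

Run:
```python
from h import *
go((-165,34,150,0),(-165,34,24,0))
```

```text
t 1.45 now sh [-112.8 -215.9] z 201.1 yaw 0.0 w 42.6
[-0.0521, -0.2498, 0.0513] 0.0
[-0.0521, -0.2497, 0.1773] 0.0
```

>>> move_arm --series '[[[-0.011, -0.05, 0.01], 0], [[-0.022, -0.1, 0.02], 0], [[-0.033, -0.15, 0.03], 0], [[-0.044, -0.2, 0.04], 0], [[-0.052, -0.25, 0.05], 0]]'

```text
clock: 2.08
eef_pos: [439.7, 119.6, 151.1]
tool_rot: [-3.141, -0.001, 0.056]
force: [0.8, 0.4, -0.5]
width: 43.0
```

>>> move_arm --series '[[[0, 0, 0.03], 0], [[0, 0, 0.06], 0], [[0, 0, 0.09], 0], [[0, 0, 0.12], 0], [[0, 0, 0.126], 0]]'

```text
clock: 2.7
eef_pos: [437.8, 119.3, 24.7]
tool_rot: [-3.141, 0.006, 0.056]
force: [-0.5, 0.1, 0.5]
width: 42.3
```

Run:
```python
from h import *
go((-135,34,24,0))
cv2.imwrite("pics/top1.png",cv2.resize(get_image("top")[90:310,110:350],None,fx=2.7,fy=2.7,interpolation=cv2.INTER_CUBIC))
```

```text
t 2.7 now sh [-167.3   35.5] z 24.7 yaw -0.0 w 42.3
[0.0323, 0.0015, 0.0005] -0.0
```

View pics/top1.png

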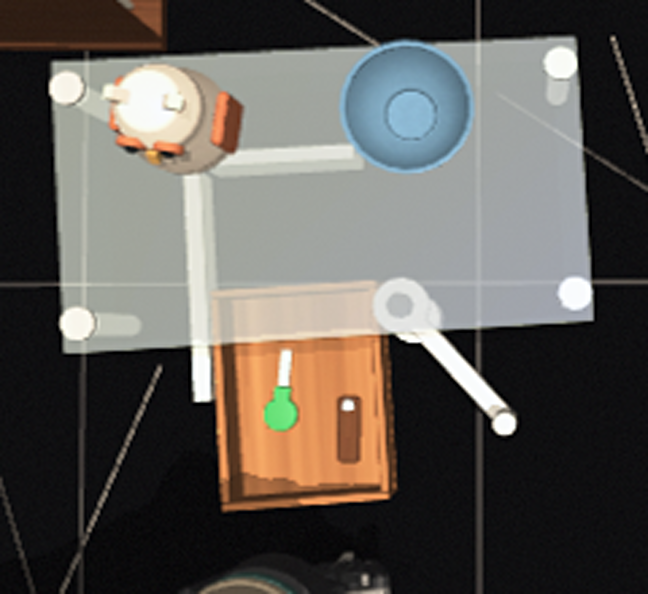

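The tray sits about 2° askew beside the rail, with its front edge running from (222,510) to (395,492). The knob is clear and the gripper is in front of the tray. I'll push slowly with both fingers, which should square it up.

>>> move_arm --series '[[[0.008, 0, 0], 0], [[0.016, 0, 0], 0], [[0.024, 0, 0], 0], [[0.03, 0, 0], 0], [[0.035, 0, 0], 0]]'

```text
clock: 3.38
eef_pos: [473.7, 122.0, 24.7]
tool_rot: [-3.14, 0.004, 0.056]
force: [0.3, -0.3, -0.3]
width: 42.7
```

>>> move_arm --series '[[[0.005, 0, 0], 0], [[0.01, 0, 0], 0], [[0.015, 0, 0], 0], [[0.02, 0, 0], 0], [[0.025, 0, 0], 0]]'

```text
clock: 4.0
eef_pos: [499.0, 123.4, 24.5]
tool_rot: [-3.14, 0.004, 0.056]
force: [-2.4, -0.1, 0.1]
width: 42.6
```

>>> move_arm --series '[[[0.005, 0, 0], 0], [[0.01, 0, 0], 0], [[0.015, 0, 0], 0], [[0.02, 0, 0], 0], [[0.025, 0, 0], 0]]'

```text
clock: 4.62
eef_pos: [524.2, 124.8, 24.4]
tool_rot: [-3.14, 0.004, 0.056]
force: [-3.3, -0.5, 2.7]
width: 42.6
```

Run:
```python
from h import *
go((-41,34,24,0)); print(read_state()["force"])
cv2.imwrite("pics/top2.png",cv2.resize(get_image("top")[90:310,110:350],None,fx=2.7,fy=2.7,interpolation=cv2.INTER_CUBIC))
```

```text
t 4.62 now sh [-80.7  36.1] z 24.4 yaw 0.0 w 42.6
[0.0397, 0.0021, 0.0003] 0.0
[-3.25796391 -0.51489946  2.68203981]
```

View pics/top2.png

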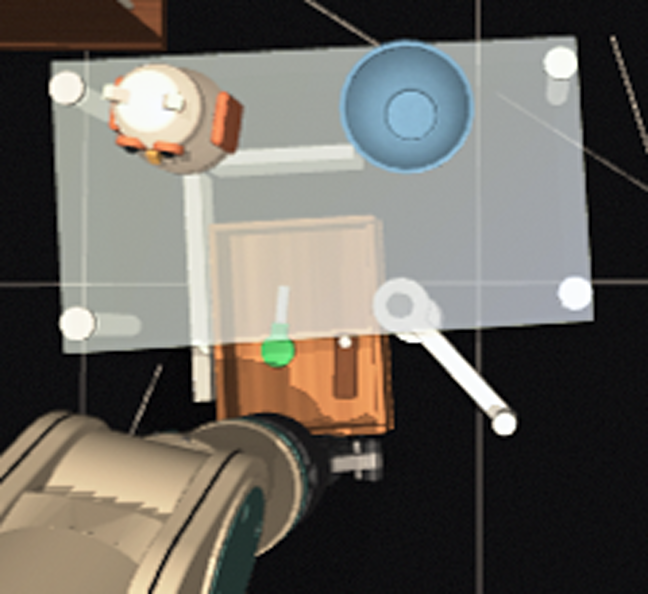

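The tray is sliding straight: its back edge is at row 220 and the stop's face is at about row 172, so roughly 35 mm remains. The keys are still in it. I'll slow down now.

>>> move_arm --series '[[[0.005, 0, 0], 0], [[0.01, 0, 0], 0], [[0.015, 0, 0], 0], [[0.02, 0, 0], 0], [[0.025, 0, 0], 0]]'

```text
clock: 5.3
eef_pos: [550.7, 126.2, 24.4]
tool_rot: [-3.141, 0.003, 0.056]
force: [-2.6, 0.3, -0.1]
width: 43.0
```

>>> move_arm --series '[[[0.002, 0, 0], 0], [[0.004, 0, 0], 0], [[0.006, 0, 0], 0], [[0.008, 0, 0], 0], [[0.01, 0, 0], 0]]'

```text
clock: 5.92
eef_pos: [560.7, 126.8, 24.4]
tool_rot: [-3.141, 0.003, 0.056]
force: [-2.8, -0.1, 2.6]
width: 43.0
```

Run:
```python
from h import *
go((-41,34,24,0)); print(read_state()["force"])
```

```text
t 5.92 now sh [-44.2  36.1] z 24.4 yaw 0.0 w 43.0
[0.0032, 0.0021, 0.0004] 0.0
[-2.79300923 -0.14258761  2.63372116]
```

>>> move_arm --series '[[[0.001, 0, 0], 0], [[0.002, 0, 0], 0], [[0.003, 0, 0], 0]]'

```text
clock: 6.3
eef_pos: [563.7, 127.0, 24.4]
tool_rot: [-3.141, 0.003, 0.056]
force: [-3.2, 0.3, 2.0]
width: 42.5
```

>>> move_arm --series '[[[0.001, 0, 0], 0], [[0.002, 0, 0], 0]]'

```text
clock: 6.55
eef_pos: [565.4, 127.1, 24.4]
tool_rot: [-3.14, 0.004, 0.056]
force: [-3.9, -0.5, 4.0]
width: 42.7
```

>>> move_arm --series '[[[0.001, 0, 0], 0], [[0.001, 0, 0], 0]]'

```text
clock: 6.8
eef_pos: [565.3, 127.1, 24.2]
tool_rot: [-3.14, 0.006, 0.056]
force: [-4.9, -1.0, 3.6]
width: 42.5
```

>>> move_arm --series '[[[0.001, 0, 0], 0], [[0.002, 0, 0], 0]]'

```text
clock: 7.05
eef_pos: [565.3, 127.1, 24.0]
tool_rot: [-3.14, 0.01, 0.056]
force: [-7.8, -0.4, 5.7]
width: 42.9
```

>>> move_arm --series '[[[0.002, 0, 0], 0], [[0.003, 0, 0], 0]]'

```text
clock: 7.3
eef_pos: [565.2, 127.1, 23.6]
tool_rot: [-3.14, 0.016, 0.056]
force: [-10.4, -0.9, 6.8]
width: 42.4
```

Run:
```python
from h import *
go((-60,34,24,0),(-110,34,140,0))
M=model("top")
im=get_image("top")[130:290,150:310]
cv2.imwrite("pics/top3.png",cv2.resize(im,None,fx=3.7,fy=3.7,interpolation=cv2.INTER_CUBIC))
for p in[(130,94,45),(130,-26,45),(130,94,0),(-30,94,45),(-30,-26,45)]: print(p,((proj(M,[*tow(p[:2]),p[2]])-[150,130])*3.7).round())
```

```text
t 7.3 now sh [-39.7  36.1] z 23.6 yaw 0.0 w 42.4
[-0.0203, 0.0021, -0.0] 0.0
[-0.0722, 0.0019, -0.1152] 0.0
(130, 94, 45) [133.  81.]
(130, -26, 45) [360.  69.]
(130, 94, 0) [157.  94.]
(-30, 94, 45) [148. 383.]
(-30, -26, 45) [377. 368.]
```

View pics/top3.png

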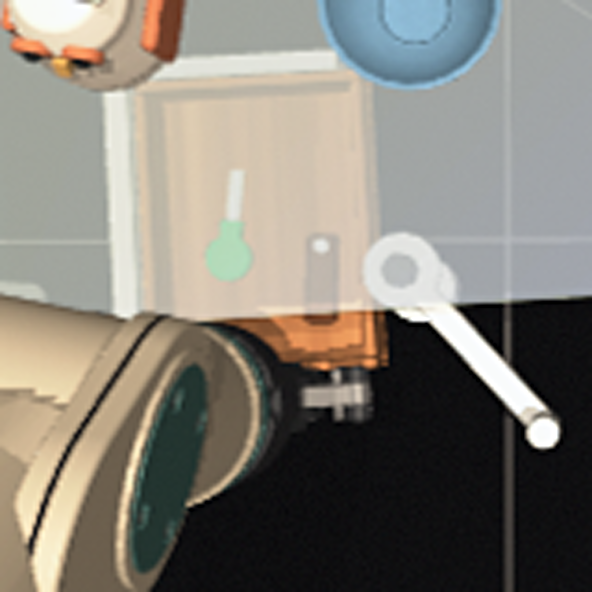

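The tray's back edge lies against the stop, at rows 70–80 where (81/69) was predicted. The force rose to 10 N with no further motion, so it is home, and the keys are inside. Next I'll back off, rise and go to the post.

>>> move_arm --series '[[[-0.02, 0, 0], 0], [[-0.05, 0, 0], 0], [[-0.07, 0, -0.04], 0], [[-0.07, 0, -0.09], 0], [[-0.07, 0, -0.136], 0]]' --claw 0.45

```text
clock: 7.98
eef_pos: [499.3, 123.1, 162.7]
tool_rot: [-3.14, 0.012, 0.056]
force: [1.3, 0.6, -0.2]
width: 38.6
```

Run:
```python
from h import *
go((-65.5,-113.5,160,.675),(-65.5,-113.5,75,.675))
```

```text
t 7.97 now sh [-105.7   35.8] z 162.7 yaw 0.0 w 38.6
[0.0402, 0.1493, 0.0019] -0.675
[0.0412, 0.1495, 0.0869] -0.675
```

>>> move_arm --series '[[[0.008, 0.03, 0], -0.13], [[0.016, 0.06, 0], -0.27], [[0.024, 0.09, 0], -0.4], [[0.032, 0.12, 0], -0.54], [[0.04, 0.149, 0], -0.675]]'

```text
clock: 8.6
eef_pos: [549.8, -24.8, 162.4]
tool_rot: [-3.135, 0.006, 0.735]
force: [0.4, 0.7, 0.5]
width: 38.6
```

Run:
```python
from h import *
go((-65.5,-113.5,160,.675),(-65.5,-113.5,75,.675))
cv2.imwrite("pics/wr1.png",get_image("wrist"))
M=model("wrist");print(proj(M,[*tow((-65.5,-113.5)),106]))
```

```text
t 8.6 now sh [ -63.6 -114.7] z 162.4 yaw 0.679 w 38.6
[-0.0007, -0.0021, 0.0024] 0.004
[-0.0002, -0.0016, 0.0874] 0.004
[306.70414689 215.90270698]
```

View pics/wr1.png

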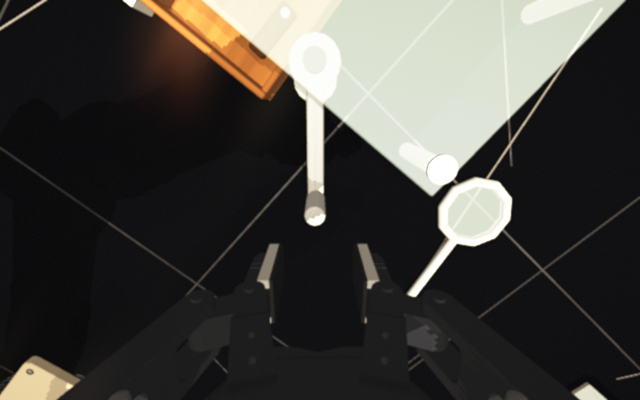

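The post top is at (315,217), midway between the fingers (about 270 and 362), so it lines up. I'll descend.

>>> move_arm --series '[[[0, 0, 0.03], 0], [[0, 0, 0.06], 0], [[0, 0, 0.078], 0], [[0, 0, 0.087], 0], [[0, 0, 0.087], 0]]'

```text
clock: 9.28
eef_pos: [551.2, -30.9, 75.6]
tool_rot: [-3.141, 0.006, 0.733]
force: [-0.6, 0.0, 0.2]
width: 38.1
```

Run:
```python
from h import *
go(); print(read_state()["force"])
cv2.imwrite("pics/wr2.png",get_image("wrist"))
# arc about the tool's start: centre on axis at tool +x 110
for d in(5,10,15,20,25,30):
    a=np.radians(d);print(d,(110-110*np.cos(a)).round(1),(-110*np.sin(a)).round(1),a.round(3))
```

```text
t 9.28 now sh [ -62.5 -120.9] z 75.6 yaw 0.677 w 38.1
[-0.59386302  0.00453873  0.15194269]
5 0.4 -9.6 0.087
10 1.7 -19.1 0.175
15 3.7 -28.5 0.262
20 6.6 -37.6 0.349
25 10.3 -46.5 0.436
30 14.7 -55.0 0.524
```

View pics/wr2.png

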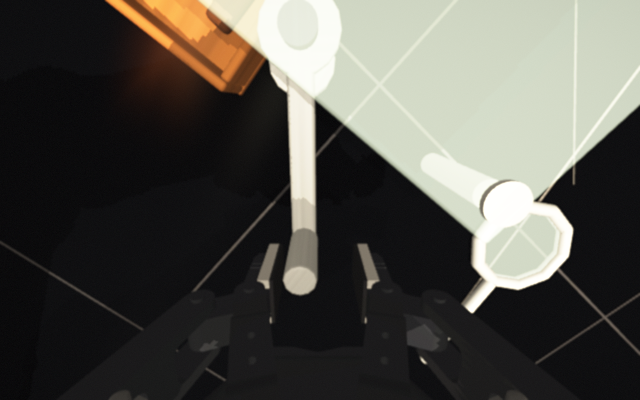

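The post at (301,280) is caged between the two fingers, a little nearer the left one. The right-hand finger will push. I'll work out the arc waypoints.

```bash
cat >> h.py <<'E'
def arc(*deg,lead=11,z=75.5):
    T=[]
    for d in deg:
        f=np.radians(d); T.append((20-110*np.cos(f)+lead*np.sin(f),-45+110*np.sin(f)+lead*np.cos(f),z,-f))
    go(*T)
E
python3 -c "
from h import *
arc(-38.5,-36,-33.5,-31,-28.5,-26,-23.5,-21,-18.5,-16)"
```

```text
t 9.32 now sh [ -62.2 -120.9] z 76.2 yaw 0.677 w 38.5
[0.0017, -0.0192, 0.0007] 0.005
[0.0023, -0.024, 0.0007] 0.049
[0.0031, -0.0287, 0.0006] 0.093
[0.0041, -0.0334, 0.0006] 0.136
[0.0053, -0.0381, 0.0006] 0.18
[0.0068, -0.0427, 0.0006] 0.224
[0.0084, -0.0472, 0.0006] 0.267
[0.0102, -0.0517, 0.0006] 0.311
[0.0123, -0.0561, 0.0006] 0.354
[0.0145, -0.0604, 0.0006] 0.398
```

>>> move_arm --series '[[[0.001, -0.01, 0], 0], [[0.0015, -0.019, 0], 0], [[0.0025, -0.024, 0], 0.05], [[0.003, -0.0287, 0], 0.093], [[0.004, -0.0334, 0], 0.136]]'

```text
clock: 9.95
eef_pos: [532.5, -3.1, 76.6]
tool_rot: [3.14, 0.004, 0.595]
force: [1.5, -1.1, 1.4]
width: 38.3
```

```bash
python3 -c "
from h import *
arc(-28.5,-26,-23.5,-21,-18.5);print(read_state()['force'])"
```

```text
t 9.95 now sh [-79.6 -92.1] z 76.6 yaw 0.539 w 38.3
[0.0002, -0.0048, 0.0011] 0.042
[0.001, -0.0096, 0.0011] 0.085
[0.002, -0.0143, 0.001] 0.129
[0.0032, -0.019, 0.001] 0.173
[0.0046, -0.0236, 0.001] 0.216
[ 1.49673077 -1.06885232  1.40918662]
```

>>> move_arm --series '[[[0.0002, -0.0048, 0], 0.042], [[0.001, -0.0096, 0], 0.085], [[0.002, -0.0143, 0], 0.129], [[0.0032, -0.019, 0], 0.173], [[0.0046, -0.0236, 0], 0.216]]'

```text
clock: 10.58
eef_pos: [522.8, 19.2, 76.5]
tool_rot: [3.139, 0.004, 0.376]
force: [1.4, -1.1, 1.3]
width: 38.3
```

>>> move_arm --series '[[[0.0002, -0.0048, 0], 0.042], [[0.001, -0.0096, 0], 0.085], [[0.002, -0.0143, 0], 0.129], [[0.0032, -0.019, 0], 0.173], [[0.0046, -0.0236, 0], 0.216]]'

```text
clock: 11.2
eef_pos: [518.0, 43.1, 76.3]
tool_rot: [3.138, 0.004, 0.157]
force: [-1.4, -1.9, 1.6]
width: 38.4
```

```bash
python3 -c "
from h import *
arc(-4,-2,0,2,4);print(read_state()['force'])
cv2.imwrite('pics/top4.png',cv2.resize(get_image('top')[110:300,130:340],None,fx=3,fy=3,interpolation=cv2.INTER_CUBIC))"
```

```text
t 11.2 now sh [-91.5 -45.1] z 76.3 yaw 0.101 w 38.4
[0.0013, -0.0033, 0.0008] 0.031
[0.0019, -0.0071, 0.0008] 0.066
[0.0026, -0.0109, 0.0008] 0.101
[0.0034, -0.0147, 0.0008] 0.136
[0.0044, -0.0184, 0.0008] 0.171
[-1.39627989 -1.8704821   1.61709268]
```

View pics/top4.png

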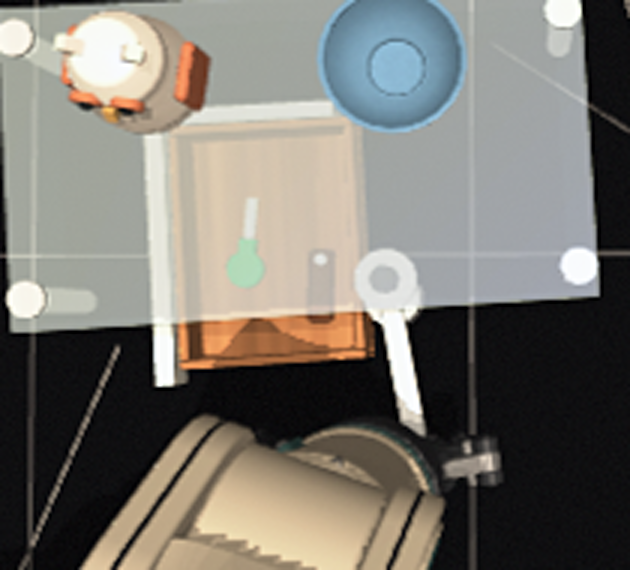

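The handle is following and is now nearly straight out. The tray is still at the stop, its back edge at rows 118–125. I'll continue in smaller steps and watch the force.

>>> move_arm --series '[[[0.001, -0.0033, 0], 0.031], [[0.0019, -0.0071, 0], 0.066], [[0.0026, -0.0109, 0], 0.101], [[0.0034, -0.0147, 0], 0.136], [[0.0044, -0.0184, 0], 0.171]]'

```text
clock: 11.88
eef_pos: [519.0, 63.1, 76.0]
tool_rot: [3.138, 0.005, -0.016]
force: [-2.2, -1.5, -0.0]
width: 38.5
```

```bash
python3 -c "
from h import *
arc(5,6,7,8,9,10,11,12);print(read_state()['force'])"
```

```text
t 11.88 now sh [-89.4 -25.3] z 76.0 yaw -0.072 w 38.5
[0.0007, -0.0009, 0.0005] 0.015
[0.0009, -0.0028, 0.0005] 0.033
[0.0012, -0.0047, 0.0005] 0.05
[0.0015, -0.0066, 0.0005] 0.067
[0.0019, -0.0085, 0.0005] 0.085
[0.0022, -0.0104, 0.0005] 0.102
[0.0026, -0.0123, 0.0005] 0.12
[0.0031, -0.0141, 0.0005] 0.137
[-2.1753056  -1.4656489  -0.04603341]
```

>>> move_arm --series '[[[0.0007, -0.0019, 0], 0.02], [[0.001, -0.0038, 0], 0.04], [[0.0013, -0.0057, 0], 0.055], [[0.0016, -0.0076, 0], 0.073], [[0.002, -0.0095, 0], 0.092]]'

```text
clock: 12.5
eef_pos: [521.2, 72.6, 76.0]
tool_rot: [3.138, 0.005, -0.11]
force: [-1.2, -2.3, -0.1]
width: 38.7
```

>>> move_arm --series '[[[0.0003, -0.0019, 0], 0.017], [[0.0005, -0.0038, 0], 0.035], [[0.0008, -0.0057, 0], 0.052], [[0.001, -0.0075, 0], 0.07]]'

```text
clock: 13.0
eef_pos: [523.0, 80.1, 76.0]
tool_rot: [3.137, 0.004, -0.181]
force: [-1.0, -1.8, 0.3]
width: 38.6
```

```bash
python3 -c "
from h import *
arc(13,14,15,16,17,18,19,20);print(read_state()['force'])"
```

```text
t 13.0 now sh [-84.4  -8.4] z 76.0 yaw -0.237 w 38.6
[-0.0, 0.0011, 0.0005] -0.01
[0.0002, -0.0008, 0.0005] 0.008
[0.0004, -0.0027, 0.0005] 0.025
[0.0007, -0.0046, 0.0004] 0.043
[0.0009, -0.0065, 0.0004] 0.06
[0.0013, -0.0084, 0.0004] 0.078
[0.0016, -0.0103, 0.0004] 0.095
[0.002, -0.0122, 0.0004] 0.113
[-0.9999381  -1.75703144  0.3233372 ]
```

>>> move_arm --series '[[[0.0003, -0.0019, 0], 0.017], [[0.0005, -0.0038, 0], 0.035]]'

```text
clock: 13.25
eef_pos: [524.2, 84.0, 76.0]
tool_rot: [3.137, 0.004, -0.217]
force: [-1.8, -2.6, 0.7]
width: 38.5
```

>>> move_arm --series '[[[0.0003, -0.0019, 0], 0.017], [[0.0005, -0.0038, 0], 0.035]]'

```text
clock: 13.5
eef_pos: [525.5, 87.8, 75.9]
tool_rot: [3.137, 0.004, -0.253]
force: [-2.1, -2.0, -0.0]
width: 38.4
```

>>> move_arm --series '[[[0.0003, -0.0019, 0], 0.017], [[0.0005, -0.0038, 0], 0.035]]'

```text
clock: 13.75
eef_pos: [527.0, 91.5, 75.9]
tool_rot: [3.137, 0.004, -0.289]
force: [-2.0, -1.6, 0.3]
width: 38.5
```

```bash
python3 -c "
from h import *
arc(19,20,21,22,23,24,25,26);s=read_state();print(R.from_euler('xyz',s['tool_rot']).inv().apply(s['force']))"
```

```text
t 13.75 now sh [-79.9   2.7] z 75.9 yaw -0.345 w 38.5
[-0.0, 0.0016, 0.0004] -0.013
[0.0002, -0.0004, 0.0004] 0.004
[0.0004, -0.0023, 0.0004] 0.022
[0.0006, -0.0042, 0.0004] 0.039
[0.0009, -0.0061, 0.0004] 0.056
[0.0012, -0.008, 0.0003] 0.074
[0.0016, -0.0099, 0.0003] 0.091
[0.002, -0.0118, 0.0003] 0.109
[-1.48595415  2.15799861 -0.26299042]
```

>>> move_arm --series '[[[0.0003, -0.0019, 0], 0.017], [[0.0005, -0.0038, 0], 0.035]]'

```text
clock: 14.0
eef_pos: [528.6, 95.2, 75.9]
tool_rot: [3.137, 0.004, -0.325]
force: [-1.6, -1.6, 1.0]
width: 37.9
```

>>> move_arm --series '[[[0.0003, -0.0019, 0], 0.017], [[0.0005, -0.0038, 0], 0.035]]'

```text
clock: 14.25
eef_pos: [530.3, 98.8, 75.8]
tool_rot: [3.137, 0.004, -0.361]
force: [-1.6, -1.6, -0.1]
width: 38.3
```

>>> move_arm --series '[[[0.0003, -0.0019, 0], 0.017], [[0.0005, -0.0038, 0], 0.035]]'

```text
clock: 14.5
eef_pos: [532.1, 102.3, 75.8]
tool_rot: [3.137, 0.004, -0.398]
force: [-2.6, -1.6, 0.7]
width: 38.4
```

```bash
python3 -c "
from h import *
arc(26,28,30);s=read_state();print(R.from_euler('xyz',s['tool_rot']).inv().apply(s['force']))"
```

```text
t 14.5 now sh [-74.1  13.2] z 75.8 yaw -0.453 w 38.4
[0.0001, 0.0001, 0.0003] 0.0
[0.0005, -0.0038, 0.0003] 0.035
[0.0011, -0.0076, 0.0003] 0.07
[-1.73198173  2.48126058 -0.73021898]
```

>>> move_arm --series '[[[0.0003, -0.0019, 0], 0.017], [[0.0005, -0.0038, 0], 0.035]]'

```text
clock: 14.75
eef_pos: [534.1, 105.8, 75.8]
tool_rot: [3.137, 0.004, -0.434]
force: [-2.0, -1.5, -0.0]
width: 38.6
```

>>> move_arm --series '[[[0.0003, -0.0019, 0], 0.017], [[0.0005, -0.0038, 0], 0.035]]'

```text
clock: 15.0
eef_pos: [536.2, 109.2, 75.7]
tool_rot: [3.137, 0.004, -0.47]
force: [-2.4, -1.6, 0.6]
width: 38.5
```

>>> move_arm --series '[[[0.0003, -0.0019, 0], 0.017], [[0.0005, -0.0038, 0], 0.035]]'

```text
clock: 15.25
eef_pos: [538.4, 112.6, 75.7]
tool_rot: [3.137, 0.003, -0.506]
force: [-2.3, -1.7, -0.7]
width: 38.6
```

```bash
python3 -c "
from h import *
arc(32,34,36);s=read_state();print(R.from_euler('xyz',s['tool_rot']).inv().apply(s['force']))"
```

```text
t 15.25 now sh [-67.3  23.1] z 75.7 yaw -0.562 w 38.6
[0.0001, 0.0005, 0.0002] -0.003
[0.0005, -0.0033, 0.0002] 0.032
[0.0011, -0.0072, 0.0002] 0.067
[-1.19234379  2.55765709  0.69499523]
```

>>> move_arm --series '[[[0.0003, -0.0019, 0], 0.017], [[0.0005, -0.0038, 0], 0.035]]'

```text
clock: 15.5
eef_pos: [540.7, 115.8, 75.7]
tool_rot: [3.136, 0.003, -0.542]
force: [-1.9, -0.9, 0.5]
width: 38.5
```

>>> move_arm --series '[[[0.0003, -0.0019, 0], 0.017], [[0.0005, -0.0038, 0], 0.035]]'

```text
clock: 15.75
eef_pos: [543.2, 119.0, 75.6]
tool_rot: [3.136, 0.003, -0.578]
force: [-2.2, -1.3, 1.0]
width: 38.4
```

>>> move_arm --series '[[[0.0003, -0.0019, 0], 0.017], [[0.0005, -0.0038, 0], 0.035]]'

```text
clock: 16.0
eef_pos: [545.7, 122.0, 75.6]
tool_rot: [3.136, 0.003, -0.614]
force: [-2.3, -0.5, 0.5]
width: 38.5
```

```bash
python3 -c "
from h import *
arc(38,40,42);s=read_state();print(R.from_euler('xyz',s['tool_rot']).inv().apply(s['force']))
cv2.imwrite('pics/top5.png',cv2.resize(get_image('top')[110:300,130:340],None,fx=3,fy=3,interpolation=cv2.INTER_CUBIC))"
```

```text
t 16.0 now sh [-59.4  32.1] z 75.6 yaw -0.67 w 38.5
[0.0001, 0.0009, 0.0001] -0.007
[0.0005, -0.0029, 0.0001] 0.028
[0.0011, -0.0067, 0.0001] 0.063
[-1.54369588  1.74821672 -0.48015644]
```

View pics/top5.png

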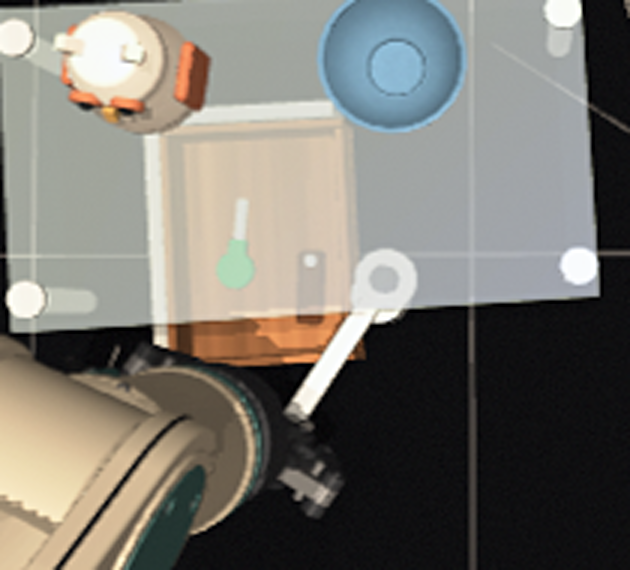

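The tray now sits against the rail, still at the stop, so it should tighten soon. I'll go in 2 mm steps.

>>> move_arm --series '[[[0.0001, -0.001, 0], 0.009], [[0.0002, -0.002, 0], 0.018]]'

```text
clock: 16.3
eef_pos: [547.3, 123.9, 75.6]
tool_rot: [3.136, 0.003, -0.633]
force: [-1.2, -1.3, 0.4]
width: 38.7
```

>>> move_arm --series '[[[0.0001, -0.001, 0], 0.009], [[0.0002, -0.002, 0], 0.018]]'

```text
clock: 16.55
eef_pos: [548.7, 125.4, 75.6]
tool_rot: [3.136, 0.003, -0.652]
force: [-2.4, -0.3, 0.5]
width: 38.5
```

>>> move_arm --series '[[[0.0001, -0.001, 0], 0.009], [[0.0002, -0.002, 0], 0.018]]'

```text
clock: 16.8
eef_pos: [550.1, 127.0, 75.6]
tool_rot: [3.136, 0.003, -0.67]
force: [-2.1, -0.1, 1.0]
width: 38.2
```

```bash
python3 -c "
from h import *
arc(41,42,43);s=read_state();print(R.from_euler('xyz',s['tool_rot']).inv().apply(s['force']))"
```

```text
t 16.8 now sh [-54.8  36.9] z 75.6 yaw -0.726 w 38.2
[0.0002, 0.0017, 0.0001] -0.01
[0.0003, -0.0002, 0.0001] 0.007
[0.0006, -0.0021, 0.0001] 0.024
[-1.57906775  1.40002713 -1.02137626]
```

>>> move_arm --series '[[[0.0003, -0.001, 0], 0.009], [[0.0005, -0.002, 0], 0.02]]'

```text
clock: 17.05
eef_pos: [551.7, 128.4, 75.5]
tool_rot: [3.136, 0.003, -0.691]
force: [-2.3, -0.7, 0.4]
width: 38.3
```

>>> move_arm --series '[[[0.0002, -0.001, 0], 0.009], [[0.0003, -0.002, 0], 0.018]]'

```text
clock: 17.3
eef_pos: [553.2, 129.8, 75.5]
tool_rot: [3.136, 0.003, -0.709]
force: [-2.4, -0.3, 0.2]
width: 38.8
```

>>> move_arm --series '[[[0.0002, -0.001, 0], 0.009], [[0.0003, -0.002, 0], 0.018]]'

```text
clock: 17.55
eef_pos: [554.8, 131.2, 75.5]
tool_rot: [3.136, 0.003, -0.728]
force: [-2.2, -0.6, 1.1]
width: 38.6
```

>>> move_arm --series '[[[0.0002, -0.001, 0], 0.009], [[0.0003, -0.002, 0], 0.018]]'

```text
clock: 17.8
eef_pos: [556.3, 132.4, 75.4]
tool_rot: [3.136, 0.003, -0.747]
force: [-2.5, -1.5, 1.1]
width: 38.9
```

```bash
python3 -c "
from h import *
arc(46,47,48);s=read_state();print(R.from_euler('xyz',s['tool_rot']).inv().apply(s['force']))"
```

```text
t 17.8 now sh [-48.3  41.9] z 75.4 yaw -0.803 w 38.9
[-0.0, 0.0002, -0.0001] 0.0
[0.0002, -0.0017, -0.0001] 0.018
[0.0004, -0.0036, -0.0001] 0.035
[-0.79587978  2.8152359  -1.05540694]
```

The force is beginning to rise, so I'll use 1 mm steps.

>>> move_arm --series '[[[0.0001, -0.0005, 0], 0.005], [[0.0002, -0.001, 0], 0.009]]'

```text
clock: 18.05
eef_pos: [556.7, 132.8, 75.4]
tool_rot: [3.135, 0.003, -0.756]
force: [-4.1, -1.2, 2.1]
width: 38.2
```

>>> move_arm --series '[[[0.0001, -0.0005, 0], 0.005], [[0.0002, -0.001, 0], 0.009]]'

```text
clock: 18.3
eef_pos: [557.2, 133.0, 75.4]
tool_rot: [3.134, 0.003, -0.766]
force: [-4.6, -1.6, 2.4]
width: 38.5
```

```bash
python3 -c "
from h import *
arc(47,48);s=read_state();print(R.from_euler('xyz',s['tool_rot']).inv().apply(s['force']))"
```

```text
t 18.3 now sh [-47.4  42.4] z 75.4 yaw -0.821 w 38.5
[-0.0001, -0.0007, -0.0001] -0.001
[0.0001, -0.0026, -0.0002] 0.016
[-2.23801053  4.37570263 -2.4031046 ]
```

>>> move_arm --series '[[[0, -0.0007, 0], 0], [[0.0001, -0.0014, 0], 0.005]]'

```text
clock: 18.55
eef_pos: [557.5, 133.3, 75.3]
tool_rot: [3.133, 0.004, -0.771]
force: [-5.1, -2.4, 2.7]
width: 38.7
```

```bash
python3 -c "
from h import *
arc(48);s=read_state();print(R.from_euler('xyz',s['tool_rot']).inv().apply(s['force']))"
```

```text
t 18.55 now sh [-47.   42.8] z 75.3 yaw -0.827 w 38.7
[0.0001, -0.0021, -0.0002] 0.011
[-1.99353473  5.30252677 -2.69506159]
```

>>> move_arm --series '[[[0, -0.001, 0], 0], [[0.0001, -0.0019, 0], 0.005]]'

```text
clock: 18.8
eef_pos: [557.9, 133.6, 75.3]
tool_rot: [3.131, 0.004, -0.777]
force: [-7.1, -3.7, 4.6]
width: 38.3
```

```bash
python3 -c "
from h import *
arc(48);s=read_state();print(R.from_euler('xyz',s['tool_rot']).inv().apply(s['force']))"
```

```text
t 18.8 now sh [-46.6  43. ] z 75.3 yaw -0.833 w 38.3
[0.0, -0.0016, -0.0003] 0.005
[-2.48671571  7.65572991 -4.5270674 ]
```

The tangential force is 7.7 N, inside the properly tight range of 6–9 N. I'll release by backing off to the middle of the gap and then rising.

>>> move_arm --series '[[[0, 0.005, 0], 0], [[0, 0.011, 0], 0], [[0, 0.011, 0], 0]]'

```text
clock: 19.18
eef_pos: [550.6, 125.7, 75.6]
tool_rot: [3.132, 0.004, -0.778]
force: [0.5, 0.9, -0.2]
width: 38.3
```

>>> move_arm --series '[[[0, 0, -0.015], 0], [[0, 0, -0.035], 0], [[0, 0, -0.065], 0], [[0, 0, -0.1], 0], [[0, 0, -0.13], 0]]'

```text
clock: 19.8
eef_pos: [552.5, 126.3, 208.0]
tool_rot: [3.133, 0.003, -0.778]
force: [0.2, -0.3, 0.4]
width: 38.2
```

>>> move_arm --series '[[[-0.03, 0.03, 0], 0], [[-0.05, 0.06, 0], 0], [[-0.06, 0.1, 0], 0], [[-0.06, 0.14, 0], 0], [[-0.06, 0.18, 0], 0]]'

```text
clock: 20.42
eef_pos: [383.1, 39.5, 210.6]
tool_rot: [3.135, 0.002, -0.777]
force: [0.6, -0.5, 0.5]
width: 38.2
```

```bash
python3 -c "
from h import *
go();im=get_image('top')
cv2.imwrite('pics/top6.png',cv2.resize(im[110:300,130:340],None,fx=3,fy=3,interpolation=cv2.INTER_CUBIC))"
```

```text
t 20.43 now sh [-226.4  -41.2] z 210.6 yaw -0.833 w 38.2
```

View pics/top6.png

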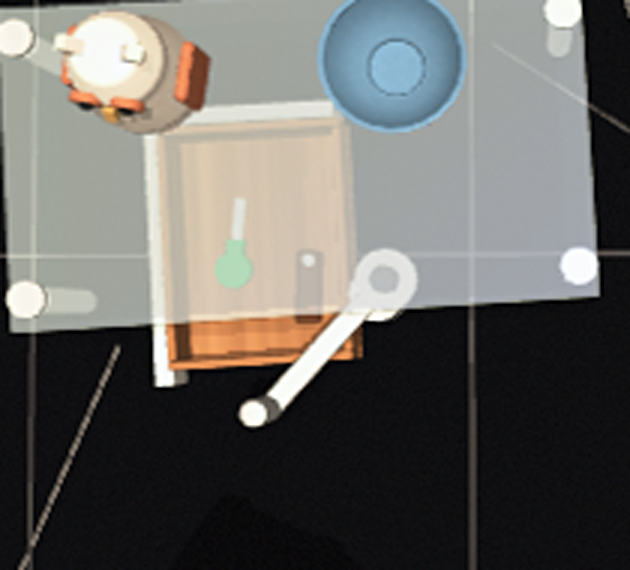

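The tray is at the stop and against the rail, with its front corners at (170,370) and (362,357). The keys are in it, the handle points left with the post at (253,413), and the owl and dish are unmoved. One numeric check before handing in.

```bash
python3 -c "
from h import *
M=model('top')
for n,u,v,z in [('FL',170,370,45),('FR',362,357,45),('BL',160,126,45),('BR',348,115,45),('post',253,413,106)]:
    print(n,tosh(cast(M,u/3+130,v/3+110,z)).round(1))"
```

```text
FL [-29.4 100.6]
FR [-29.1 -23.5]
BL [130.1  99. ]
BR [130.6 -23.3]
post [-56.6  34.6]
```

```bash
python3 -c "
from h import *
print(finish_job())"
```

```text
the job is handed in; nothing more can be done
None
```

The tray is put away and clamped, and I handed the job in at about 20.5 s on the robot's clock. `finish_job` gave no verdict.

- **Tray:** I pushed it home slowly with both fingers. Sliding took about 3 N, and it stopped at the back with about 10 N on it. In the last picture its front corners were at x ≈ -29 and its back corners at x ≈ 130 in the shelf frame (home is -30 and 130). It lay against the rail.
- **Clamp:** I turned the knob clockwise by its post until the sideways force rose from about 2 N to 7.7 N, inside the 6–9 N range, at about 46° left. The handle was still at 46° after I let go.
- **Other things:** The last picture shows both keys in the tray and the owl and dish where they stood. The magnifier was outside that picture. I last saw it in an earlier wrist picture, and the arm did not go near it after that.

No check failed. One disagreed slightly: the wrist view put the post about 8 pixels from where I predicted. It was still between the fingers, so it made no difference.

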